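Load a plate carrier under the press flap and hold it down

ROBOT

A 6-joint arm with a two-finger parallel gripper is mounted at the origin on the work surface. World frame = base frame: x ahead of the robot, y to its left, z up, the work surface at z = 0. Lengths are in m, angles in rad, forces in N, time in s.
With the tool pointing down it reaches from about 0.35 to 0.775 m from the base axis. Payload 5.5 kg.
Tool frame: the origin (TCP) lies midway between the tips of the shut fingers; the grasp point (between the pads) lies 19 mm behind it (env.tcp_to_grasp is the distance from the TCP to the grasp point, in m); z points along the fingers, y is the direction in which the jaws open and shut (so a half turn about z gives the same grasp; the last joint's range is limited). The gripper opens to 85 mm and grips with 20 to 120 N. Pads are 22 mm wide; open, the fingers measure 114 mm over their backs; the gripper's body (76 mm by 85 mm) begins 54 mm behind the grasp point. The pads swing forward as they close: fully open they stand 13 mm farther back than shut.
Start: joints at [-1.351, 0.313, 0.046, 1.304, 0, 1.431], TCP at [0.202, -0.538, 0.201] pointing down, gripper open.
Joint ranges: [-2.76, 2.76], [-0.86, 1.69], [-1.03, 1.26], [-2.2, 2.34], [-1.47, 1.5], [-3.14, 3.14]. Speed limits (rad/s): [2.57, 2.57, 3.14, 3.14, 3.14, 3.14].

INTERFACE

Orientations are given as a unit quaternion [w, x, y, z].
In Python, from workcell import get_state, viewer, hand_in, finder, env gives the robot as it stands.
- The arm moves only by the tool arm_command, never from a script. Its argument "motion" is a list of rows, each an object of numbers: "x", "y", "z": the shift along the tool's x, y, z in mm; "rx", "ry", "rz": the turn, a rotation vector about the tool's x, y, z in degrees; "hand": the closure, from -1 (fully open) to 1 (shut). A call has 1 to 10 rows; each row is the pose to reach, as a shift and turn from the pose commanded when the call began, along the tool's axes at that moment; what a row does not reach only later rows make up. A row lasts 1/8 s, in which the tool goes at most 62.5 mm and 10.7 degrees, less where a joint would pass 70% of its speed; a pose out of reach is approached as far as the arm can. A call with a gripper value outside its range is refused whole. The fingers move at their own pace and stop on an object; "force" is the grip in N (left out, the last holds). Time passes only in rows, so rows that repeat a pose let the fingers close. It gives the time, the measured TCP pose, the force and the opening at its end, in the units of the state.
- get_state(): the state, without advancing time (a new reading comes with each control period).
- viewer.read_camera(name): name is "side" or "top" or "wrist"; returns a dict with "image" (480x640x3 uint8, red, green, blue), "z_map" (480x640 float32, m along the optical axis (not along the pixel's ray), 0 where there is no reading), "intrinsics" (3x3 intrinsics, pixels), "rvec" (rotation vector, rad) and "tvec" (3), from world to camera coordinates, as OpenCV has them. Camera axes: x right, y down, z forward; pixel columns grow to the right and rows downward; lengths in m; the calibration is good to about 2 mm. A picture is of the moment at which its call begins.
- hand_in(): hands the job in, once; it reports no verdict.
Trained networks look in a picture, given as the dict that the camera call returned (one of the last four; its "shot" number tells which), for a name from the list of things; names that differ only in an ending like _2 or _b are one class to them, and where a whole thing is asked for, a point or a joint stands for the part that bears it (a point fixed in the world has none). Each returns a list of dicts, best first, with "score" (0 to 1); they miss things now and then, are a little off and sometimes report something else, mostly with a low value. They report only what shows in the picture. A call takes as long as a camera call. They do not tell look-alikes from the thing itself.
- finder.find_in(picture, query): "at" ([column, row] in pixels, amid what is visible of it).
- finder.masks_of(picture, query): "region" (480x640 bool, what is visible of it) and "at" ([column, row] in pixels, amid what is visible of it).
The state is a dict: "clock": time; "joint_pos": joint angles; "qvel": joint speeds; "tau": joint torques, N m; "tcp_pos": TCP position; "orientation": TCP orientation; "wrist_force": force on the tool from outside, world axes, zero at the start; "ft_torque": the same for the moment, N m; "finger_gap": finger opening in m.
Only numpy, scipy, OpenCV 4.12 (cv2) and the standard library are available. Lean on these libraries where they do the work, as an engineer would, in place of code of your own. Each camera call takes 0.05 s, during which the arm holds its last target.

TASK

Slide the fixture's blue jaw away to uncover the front edge of the plate carrier, lift the carrier out by its black grip, and on the red press bed tuck its front edge, centred and square, under the yellow flap as far as the carrier's red line (a centimetre more or less does no harm), without lifting the flap. Finish while still gripping the carrier and pressing it flat on the sprung platen, so that the platen stays at least half-way down. Leave the cup, the cardboard roll and the plate stack alone.

Things in the scene. Friction and masses are not known exactly. Their poses are not given: they have to be found in the camera images.
- fixture: Slide-jaw loading fixture, fixed: dark steel base plate 240 x 130 x 12 mm, on which the carrier lies. Origin on the table, 20 mm to the robot side of the base plate's centre; x points along the jaw's slide, away from the robot side; z up. A steel fence 12 mm high stands behind the carrier's rear edge. Two rails (12 mm high, y = +-44 to +-58 mm) guide the jaw.
- jaw_grip (a point): Centre of the black upright grip block on the blue sliding jaw: 14 mm thick (along the slide, fixture x), 60 mm along y, 45 mm high, its foot on the jaw 32 mm above the table, top 77 mm above the table. The jaw's lip covers the front 5 to 13 mm of the carrier until it is slid away. The carrier's grip is about 90 to 98 mm behind this point.
- jaw (a joint): Jaw slide in m: 0 = home over the carrier's edge, 0.036 = fully open (jaw moved along fixture +x). Starts between 0 and 0.008. Friction about 2.5 N, stays where left. Counts as open beyond 0.022.
- carrier: The loose plate carrier, 0.15 to 0.30 kg: flat aluminium plate 120 mm (x) x 100 mm (y) x 5 mm thick, with a white and pink plate blank on top. Origin at the centre of its underside; x points to the front edge that is to be tucked; z up. A red line runs across the top 30 mm behind the front edge. It starts lying in the fixture, its front edge under the jaw's lip, x along fixture x.
- carrier_grip (a point): Centre of the carrier's black upright grip block: 14 mm thick (carrier x), 60 mm along carrier y, 45 mm high (5 to 50 mm above the underside). It lies 10 mm behind the carrier's origin, 70 mm behind the front edge, 27.5 mm above the underside. Take it across its 14 mm.
- carrier_edge (a point): Middle of the carrier's front edge, half-way up its 5 mm thickness (60 mm ahead of the origin, 2.5 mm above the underside).
- press: Red press bed, fixed: 210 x 170 mm, 52 mm high at its side rims. Origin on the table under the place where the carrier's centre belongs; x points from the open loading side towards and under the flap (roughly away from the robot); z up. A stop under the flap, at x = 68 mm, limits how far the carrier can go (38 mm under the flap).
- platen_top (a point): Point above the press origin, at the height of the unpressed platen's top (60 mm above the table). The platen is a flat aluminium plate 140 mm (press x from -75 to +65 mm) x 122 mm (y), standing 8 mm above the side rims. Fixed point: it does not sink with the platen.
- platen (a joint): How far the sprung platen is pressed down, m: 0 = up, 0.008 = bottom of its travel. It starts to sink at about 4 N, takes about 10 N at half-way and 16 N at the bottom; the carrier's weight alone does not sink it. It sinks level.
- flap_edge (a point): Middle of the lower side of the yellow flap's free edge when the flap is down: 30 mm ahead of the press origin in press x, 69 mm above the table, that is 9 mm above the unpressed platen. The flap is 4 mm thick, 112 mm wide (y), lies level over the platen and reaches 56 mm from this edge to its hinge. The red line of the carrier belongs under this edge. Fixed point.
- flap (a joint): Angle of the flap, rad: 0 = down (level), grows as its free edge is lifted. It is light and lifts easily; it must stay below 0.1 (about 5 mm at the edge).
- cup: Bystander: white plastic cup, 72 mm wide, 85 mm high; origin at its underside.
- roll: Bystander: cardboard core, 84 mm wide, 50 mm high; origin at its underside.
- stack: Bystander: stack of plates 90 x 140 x 30 mm; origin at its underside.
Not all that is in view belongs to the job. Leave any orange or turquoise look-alike of the carrier alone.

How it is judged:
By the outcome, as a careful person would: the job done as asked, in the order asked, and still so for the second after the job is handed in, while the arm keeps its last pose, push and grip.
It also fails if it takes over 51 s, if anything falls off the work surface, if the arm or the gripper's body presses on something with over 40 N, if the wrist force passes 120 N, or if a joint passes its speed limit or range.

## Working session

There is one attempt and no reset: what is moved stays moved. The work goes in short steps, Python scripts to look and compute and a tool call to move; the robot and the scene stay as the last step left them, time stands still between calls to the robot, and variables do not carry over. Pictures are saved under pics/ and viewed, and the job is handed in when it is done.

Besides the shell and the picture viewer there is one more tool, called after ">>>" as name([rows], argument=value, ...), one row to a line, values as JSON. arm_command: Moves the arm, as the interface text tells. Its arguments: {"type":"object","properties":{"motion":{"type":"array","items":{"type":"object","properties":{"x":{"type":"number"},"y":{"type":"number"},"z":{"type":"number"},"rx":{"type":"number"},"ry":{"type":"number"},"rz":{"type":"number"},"hand":{"type":"number"}}}},"force":{"type":"number"}},"required":["motion"]}

```bash
ls; mkdir -p pics; cat > h.py <<'E'
import numpy as np, cv2
from workcell import get_state, viewer, hand_in, finder, env
from scipy.spatial.transform import Rotation as R
def cam(n):
    p=viewer.read_camera(n); return p
def save(p,name): cv2.imwrite('pics/'+name,p['image'][:,:,::-1])
def w(p,u,v,z=None):
    K=np.array(p['intrinsics']);Rm=cv2.Rodrigues(np.array(p['rvec'],float))[0];t=np.array(p['tvec'],float).ravel()
    ray=np.linalg.inv(K)@np.array([u,v,1.0]); c=-Rm.T@t; d=Rm.T@ray
    if z is not None: return c+d*(z-c[2])/d[2]
    return c+d*p['z_map'][int(round(v)),int(round(u))]
def cloud(p):
    K=np.array(p['intrinsics']);Rm=cv2.Rodrigues(np.array(p['rvec'],float))[0];t=np.array(p['tvec'],float).ravel()
    vv,uu=np.mgrid[0:480,0:640]; Z=p['z_map']
    P=np.stack([(uu-K[0,2])/K[0,0]*Z,(vv-K[1,2])/K[1,1]*Z,Z],-1)
    return (P-t)@Rm
def proj(p,X):
    a,_=cv2.projectPoints(np.array(X,float).reshape(-1,1,3),np.array(p['rvec'],float),np.array(p['tvec'],float),np.array(p['intrinsics'],float),None); return a[:,0]
E
python3 - <<'E'
from h import *
t=cam('top');s=cam('side');save(t,'top0.png');save(s,'side0.png')
print(get_state(), env.tcp_to_grasp)
for q in ['fixture','jaw_grip','carrier','carrier_grip','press','flap','platen']:
    for p,n in((t,'top'),(s,'side')):
        print(n,q,[(np.round(d['at']),round(d['score'],2)) for d in finder.find_in(p,q)])
np.savez('t0.npz',**{k:t[k] for k in('image','z_map','intrinsics','rvec','tvec')});np.savez('s0.npz',**{k:s[k] for k in('image','z_map','intrinsics','rvec','tvec')})
E
```

```text
pics
{'clock': 0.1, 'joint_pos': array([-1.35061167e+00,  3.13929959e-01,  4.51089372e-02,  1.30359365e+00,
       -1.45554764e-05,  1.43121652e+00]), 'qvel': array([ 0.00097405, -0.00118071,  0.00166546,  0.00085875,  0.00103131,
        0.00030652]), 'tau': array([ 2.17841844e-03, -4.81727636e+01,  2.99242312e+01,  1.28529771e-02,
       -1.64466542e-04, -8.89662573e-06]), 'tcp_pos': array([ 0.20231936, -0.53770291,  0.20010211]), 'orientation': array([-8.08220681e-04,  9.83864446e-01,  1.78913658e-01, -3.98745512e-05]), 'wrist_force': array([-0.51902679,  0.05942493, -0.42230096]), 'ft_torque': array([ 0.0071424 , -0.00503917, -0.00026423]), 'finger_gap': 0.08493089746534577} 0.0187
top fixture [(array([378., 218.]), 0.61), (array([149., 227.]), 0.53)]
side fixture [(array([352., 227.]), 0.81)]
top jaw_grip [(array([383., 224.]), 0.9), (array([259., 292.]), 0.58)]
side jaw_grip [(array([355., 222.]), 0.98), (array([368., 243.]), 0.6)]
top carrier [(array([477., 320.]), 0.93), (array([372., 255.]), 0.83), (array([376., 132.]), 0.82), (array([365., 345.]), 0.78), (array([467., 235.]), 0.56)]
side carrier [(array([306., 201.]), 0.77), (array([473., 237.]), 0.62), (array([392., 205.]), 0.5)]
top carrier_grip [(array([379., 132.]), 0.87), (array([366., 347.]), 0.85), (array([377., 259.]), 0.67), (array([471., 233.]), 0.57), (array([484., 317.]), 0.57)]
side carrier_grip [(array([472., 237.]), 0.78), (array([370., 244.]), 0.66), (array([305., 200.]), 0.66), (array([356., 224.]), 0.32)]
top press []
side press [(array([222., 338.]), 0.67)]
top flap [(array([146., 228.]), 0.8), (array([374., 255.]), 0.63), (array([378., 220.]), 0.23)]
side flap [(array([210., 311.]), 0.77), (array([234., 242.]), 0.58)]
top platen [(array([148., 264.]), 0.85)]
side platen [(array([232., 336.]), 0.95)]
```

View pics/top0.png

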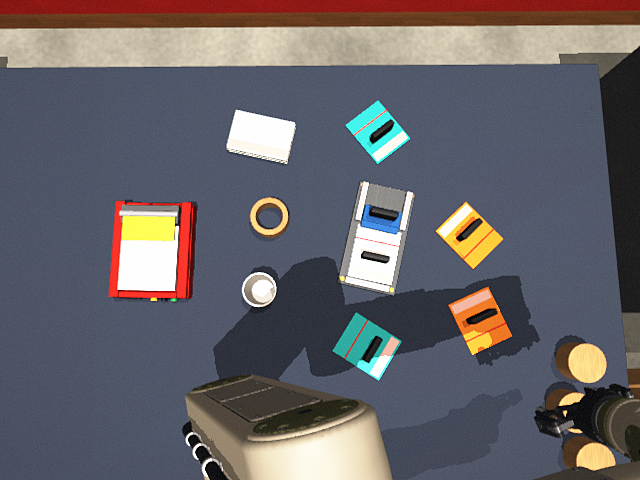

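View pics/side0.png

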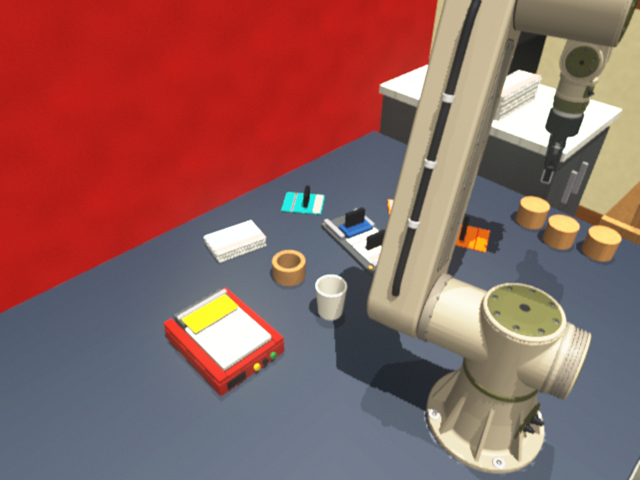

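Top view: the true carrier is white/pink and lies in the grey fixture, with its grip at about (376,258) and the blue jaw's grip at (383,213). The look-alikes are turquoise at (378,131) and (368,347), and orange at (470,235) and (481,317). The press is at (150,250), with its flap on the far side at (149,228).

```bash
python3 - <<'E'
from h import *
t=dict(np.load('t0.npz'))
a=t['image'][170:310,320:440];b=t['image'][190:310,100:205]
a=cv2.resize(a,None,fx=3.2,fy=3.2,interpolation=2);b=cv2.resize(b,None,fx=3.8,fy=3.8,interpolation=2)
h=max(a.shape[0],b.shape[0]);o=np.zeros((h,a.shape[1]+b.shape[1],3),np.uint8);o[:a.shape[0],:a.shape[1]]=a;o[:b.shape[0],a.shape[1]:]=b
cv2.imwrite('pics/crop0.png',o[:,:,::-1])
C=cloud(t);hsv=cv2.cvtColor(t['image'],cv2.COLOR_RGB2HSV)
print('table z',np.median(C[380:460,100:180,2]), C[400,100])
def rect(m,name):
    P=C[m]; r=cv2.minAreaRect((P[:,:2]*1000).astype(np.float32)); print(name,m.sum(),np.round(r[0],1),np.round(r[1],1),round(r[2],1),'z med',np.median(P[:,2]).round(4))
def box(u0,u1,v0,v1):
    m=np.zeros((480,640),bool);m[v0:v1,u0:u1]=1;return m
fx=box(330,425,175,300);pr=box(100,205,190,310)
z=C[...,2]
rect(fx&(z>.006),'fixture all'); 
rect(fx&(z>.068),'jawgrip'); rect(fx&(z>.05)&(z<.068),'car grip')
rect(pr&(z>.02),'press'); rect(pr&(z>.045),'press top')
yel=(hsv[...,0]>22)&(hsv[...,0]<35)&(hsv[...,1]>150)
rect(pr&yel,'flap'); 
wh=(hsv[...,1]<60)&(hsv[...,2]>150)
rect(pr&wh,'platen')
n,l,st,c=cv2.connectedComponentsWithStats((fx&(z>.045)).astype(np.uint8))
for i in range(1,n):
    if st[i,4]>15: rect(l==i,'blob%d %s'%(i,np.round(c[i])))
for n,q in (('cup',(260,290)),('roll',(269,217)),('stack',(262,136)),('cup bottom side',(0,0))):
    if q[0]: print(n,C[q[1],q[0]])
E
```

```text
table z -0.0008569941291217736 [ 0.17630661  0.36019113 -0.00180229]
fixture all 5999 [ 488.9 -237.5] [152.7 328.5] 70.4 z med 0.0156
jawgrip 243 [ 481.7 -181.9] [ 56.2 277. ] 48.2 z med 0.0755
car grip 238 [ 522.8 -251.5] [ 60. 108.] 78.1 z med 0.0599
press 7751 [487.5 107.3] [455.4 218.3] 85.2 z med 0.058
press top 7044 [487.5 107.2] [456.5 216. ] 84.9 z med 0.0587
flap 1233 [468.2  98.4] [434.9 180.5] 85.1 z med 0.0716
platen 3208 [482.2  96.6] [442.1 190.2] 82.7 z med 0.0591
blob15 [384. 213.] 250 [ 481.8 -181.8] [ 56.6 277. ] 48.2 z med 0.0735
blob28 [376. 257.] 199 [ 477.3 -241.9] [60.  14.7] 77.5 z med 0.0599
cup [0.41042539 0.01294692 0.00339783]
roll [ 0.5772869  -0.00629544 -0.00222131]
stack [0.76019393 0.00743209 0.02801365]
```

View pics/crop0.png

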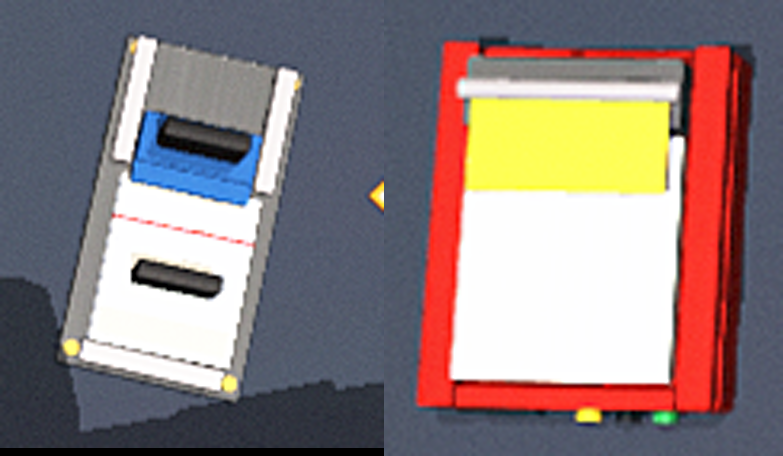

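```bash
cat >> h.py <<'E'
def prect(p,m,z,name=''):
    """largest component of mask, pixels intersected with plane z -> minAreaRect in mm"""
    n,l,st,c=cv2.connectedComponentsWithStats(m.astype(np.uint8)); i=1+np.argmax(st[1:,4]); mm=(l==i).astype(np.uint8)
    ct=max(cv2.findContours(mm,cv2.RETR_EXTERNAL,cv2.CHAIN_APPROX_NONE)[0],key=len)[:,0]
    P=np.array([w(p,u,v,z)[:2] for u,v in ct])*1000
    r=cv2.minAreaRect(P.astype(np.float32)); print(name,st[i,4],'c',np.round(r[0],1),'size',np.round(r[1],1),'ang',round(r[2],1),'hull mean',np.round(P.mean(0),1)); return P,mm
def box(u0,u1,v0,v1):
    m=np.zeros((480,640),bool);m[v0:v1,u0:u1]=1;return m
E
python3 - <<'E'
from h import *
t=dict(np.load('t0.npz'));C=cloud(t);z=C[...,2];hsv=cv2.cvtColor(t['image'],cv2.COLOR_RGB2HSV)
fx=box(330,425,175,300);pr=box(100,205,190,310)
prect(t,fx&(abs(z-.077)<.005),.077,'jawgrip top')
prect(t,fx&(abs(z-.062)<.005),.062,'cargrip top')
prect(t,fx&(z>.006)&(z<.03),.012,'base')
red=((hsv[...,0]<8)|(hsv[...,0]>172))&(hsv[...,1]>150)
prect(t,pr&(abs(z-.052)<.003),.052,'press rim')
prect(t,pr&(hsv[...,0]>22)&(hsv[...,0]<35)&(hsv[...,1]>120),.073,'flap')
prect(t,pr&(hsv[...,1]<60)&(hsv[...,2]>200)&(abs(z-.06)<.006),.060,'platen')
prect(t,fx&(hsv[...,1]<60)&(hsv[...,2]>200),.017,'carrier top')
for n,(u,v) in dict(flapNL=(384+83,190),flapNR=(384+282,190),flapFL=(384+87,98),flapFR=(384+285,98)).items():
    u=100+(u-384)/3.8;v=190+v/3.8; print(n,w(t,u,v,.073).round(4))
for n,(u,v) in dict(pNL=(384+67,380),pNR=(384+286,383)).items():
    u=100+(u-384)/3.8;v=190+v/3.8; print(n,w(t,u,v,.06).round(4))
for n,(u,v) in dict(NL=(384+35,405),FL=(384+60,42),NR=(384+335,410),FR=(384+345,46)).items():
    u=100+(u-384)/3.8;v=190+v/3.8; print('rim',n,w(t,u,v,.052).round(4))
for n,(u,v) in dict(redL=(112,214),redR=(253,244)).items():
    u=320+u/3.2;v=170+v/3.2; print(n,w(t,u,v,.017).round(4))
for n,(u,v) in dict(bNL=(62,355),bNR=(237,398),bFR=(299,75),bFL=(131,38)).items():
    u=320+u/3.2;v=170+v/3.2; print(n,w(t,u,v,.012).round(4))
E
```

```text
jawgrip top 160 c [ 570.1 -261.1] size [58.8 14.3] ang 76.6 hull mean [ 569.6 -262.5]
cargrip top 168 c [ 476.7 -241. ] size [59.3 14.1] ang 76.7 hull mean [ 477.3 -240.5]
base 5245 c [ 525.7 -250.3] size [129.7 239.6] ang 76.4 hull mean [ 524.4 -250.3]
press rim 719 c [496.8 175.2] size [ 28.2 207.1] ang 89.4 hull mean [492.4 176.4]
flap 1236 c [542.4 245.7] size [112.   50.9] ang 87.9 hull mean [542.2 245.3]
platen 2815 c [480.2 247.1] size [121.2 139.1] ang 88.3 hull mean [471.9 240.4]
carrier top 2304 c [ 480.7 -241.5] size [101.8 136.8] ang 76.5 hull mean [ 479.4 -241.6]
flapNL [0.5167 0.2999 0.073 ]
flapNR [0.5155 0.1886 0.073 ]
flapFL [0.5691 0.2999 0.073 ]
flapFR [0.568  0.1884 0.073 ]
pNL [0.4114 0.309  0.06  ]
pNR [0.4083 0.1868 0.06  ]
rim NL [0.398  0.3294 0.052 ]
rim FL [0.6062 0.3247 0.052 ]
rim NR [0.3933 0.1611 0.052 ]
rim FR [0.6022 0.1605 0.052 ]
redL [ 0.5263 -0.2013  0.017 ]
redR [ 0.504  -0.2997  0.017 ]
bNL [ 0.4281 -0.1646  0.012 ]
bNR [ 0.3969 -0.2857  0.012 ]
bFR [ 0.626  -0.3376  0.012 ]
bFL [ 0.6543 -0.2181  0.012 ]
```

```bash
cat >> h.py <<'E'
def Rq(q): return R.from_quat([q[1],q[2],q[3],q[0]])
def down(yaw_deg,flip=0):
    # tool z down, tool y along (cos yaw, sin yaw)
    a=np.radians(yaw_deg+180*flip); y=np.array([np.cos(a),np.sin(a),0]);z=np.array([0,0,-1.]);x=np.cross(y,z)
    return R.from_matrix(np.stack([x,y,z],1))
def go(pos,yaw,flip=0):
    s=get_state();R0=Rq(s['orientation']);Rt=down(yaw,flip)
    d=R0.inv().apply(np.array(pos)-s['tcp_pos'])*1000; r=np.degrees((R0.inv()*Rt).as_rotvec())
    print('clock',round(s['clock'],2),'flip',flip,'shift mm',d.round(1),'rot deg',r.round(2)); return d,r
E
python3 - <<'E'
from h import *
s=get_state();M=Rq(s['orientation']).as_matrix();print(M.round(3))
for f in(0,1): go([.570,-.2611,.20],-13.4,f)
E
```

```text
[[ 0.936  0.352  0.   ]
 [ 0.352 -0.936 -0.   ]
 [-0.     0.    -1.   ]]
clock 0.8 flip 0 shift mm [ 441.6 -130.     0.9] rot deg [ 1.000e-02  1.000e-02 -5.599e+01]
clock 0.8 flip 1 shift mm [ 441.6 -130.     0.9] rot deg [ 1.0000e-02 -1.0000e-02  1.2401e+02]
```

>>> arm_command([
  {"x": 55, "y": -16, "z": 0, "rz": -7},
  {"x": 110, "y": -32, "z": 0, "rz": -14},
  {"x": 165, "y": -49, "z": 0, "rz": -21},
  {"x": 221, "y": -65, "z": 0, "rz": -28},
  {"x": 276, "y": -81, "z": 0, "rz": -35},
  {"x": 331, "y": -98, "z": 0, "rz": -42},
  {"x": 386, "y": -114, "z": 0, "rz": -49},
  {"x": 442, "y": -130, "z": 0, "rz": -56},
  {"x": 442, "y": -130, "z": 0, "rz": -56},
])

```text
invalid input at $.motion[0]: expected keys x, y, z, rx, ry, rz, hand
```

```bash
python3 - <<'E'
from h import *
p=cam('wrist');save(p,'w1.png');s=get_state();print(s['clock'],s['tcp_pos'],s['joint_pos'],s['wrist_force'])
C=cloud(p);z=C[...,2]
prect(p,(abs(z-.077)<.005),.077,'jawgrip top')
prect(p,(abs(z-.062)<.005),.062,'cargrip top')
go([.570,-.2611,.045],-13.4)
E
```

```text
0.85 [ 0.20245527 -0.53822592  0.2009312 ] [-1.35058767e+00  3.13192379e-01  4.61089741e-02  1.30361034e+00
 -2.26664969e-07  1.43119837e+00] [ 0.26246189 -0.3855665   0.16641271]Traceback (most recent call last):
  File "<stdin>", line 4, in <module>
  File "h.py", line 21, in prect
    n,l,st,c=cv2.connectedComponentsWithStats(m.astype(np.uint8)); i=1+np.argmax(st[1:,4]); mm=(l==i).astype(np.uint8)
                                                                       ~~~~~~~~~^^^^^^^^^^
    return _wrapfunc(a, 'argmax', axis=axis, out=out, **kwds)
    return bound(*args, **kwds)
ValueError: attempt to get argmax of an empty sequence
```

View pics/w1.png

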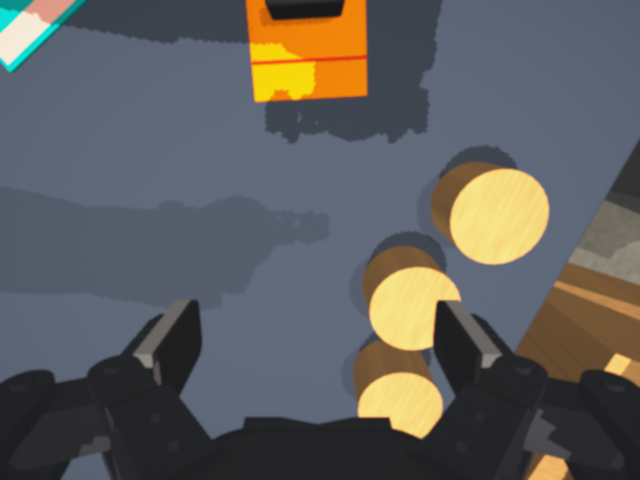

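All keys are required. The wrist picture shows the start area, so the arm has not moved yet.

>>> arm_command([
  {"x": 55, "y": -16, "z": 0, "rx": 0, "ry": 0, "rz": -7, "hand": -1},
  {"x": 110, "y": -32, "z": 0, "rx": 0, "ry": 0, "rz": -14, "hand": -1},
  {"x": 165, "y": -49, "z": 0, "rx": 0, "ry": 0, "rz": -21, "hand": -1},
  {"x": 221, "y": -65, "z": 0, "rx": 0, "ry": 0, "rz": -28, "hand": -1},
  {"x": 276, "y": -81, "z": 0, "rx": 0, "ry": 0, "rz": -35, "hand": -1},
  {"x": 331, "y": -98, "z": 0, "rx": 0, "ry": 0, "rz": -42, "hand": -1},
  {"x": 386, "y": -114, "z": 0, "rx": 0, "ry": 0, "rz": -49, "hand": -1},
  {"x": 442, "y": -130, "z": 0, "rx": 0, "ry": 0, "rz": -56, "hand": -1},
  {"x": 442, "y": -130, "z": 0, "rx": 0, "ry": 0, "rz": -56, "hand": -1},
], force=60)

```text
clock: 1.98
tcp_pos: [0.5731, -0.2579, 0.2003]
orientation: [-0.0, 0.783, 0.622, 0.0]
wrist_force: [-0.3, 0.2, 0.1]
finger_gap: 0.0854
```

```bash
python3 - <<'E'
from h import *
p=cam('wrist');save(p,'w2.png');s=get_state();print(s['clock'],s['tcp_pos'],s['joint_pos'],s['wrist_force'])
C=cloud(p);z=C[...,2]
bl=p['image'].max(2)<70
for zz,n in((.077,'jaw'),(.062,'car')):
    try: prect(p,(abs(z-zz)<.005),zz,n)
    except Exception as e: print(n,e)
go([.570,-.2611,.045],-13.4)
E
```

```text
2.025 [ 0.57147919 -0.25939161  0.20037602] [-5.53737689e-01  4.19074605e-01  1.98465036e-01  1.35069897e+00
 -3.19487195e-04  1.24767390e+00] [ 0.07132176 -0.19682143 -0.21007644]
jaw 1287 c [ 573.9 -263.2] size [58.2 13.2] ang 76.7 hull mean [ 573.8 -262.6]
car 1211 c [ 481.1 -244.2] size [58.5 14.2] ang 77.2 hull mean [ 481.2 -243.6]
clock 2.02 flip 0 shift mm [ -2.   -1.  155.4] rot deg [-0.03  0.01  0.19]
```

View pics/w2.png

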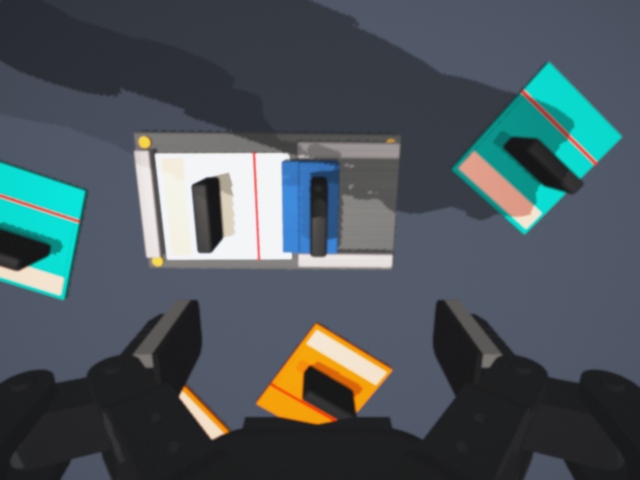

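>>> arm_command([
  {"x": -1, "y": 0, "z": 50, "rx": 0, "ry": 0, "rz": 0, "hand": -1},
  {"x": -2, "y": 1, "z": 100, "rx": 0, "ry": 0, "rz": 0, "hand": -1},
  {"x": -2, "y": 1, "z": 140, "rx": 0, "ry": 0, "rz": 0, "hand": -1},
  {"x": -2, "y": 1, "z": 157, "rx": 0, "ry": 0, "rz": 0, "hand": -1},
  {"x": -2, "y": 1, "z": 157, "rx": 0, "ry": 0, "rz": 0, "hand": 1},
  {"x": -2, "y": 1, "z": 157, "rx": 0, "ry": 0, "rz": 0, "hand": 1},
  {"x": -2, "y": 1, "z": 157, "rx": 0, "ry": 0, "rz": 0, "hand": 1},
  {"x": -2, "y": 1, "z": 157, "rx": 0, "ry": 0, "rz": 0, "hand": 1},
  {"x": -2, "y": 1, "z": 157, "rx": 0, "ry": 0, "rz": 0, "hand": 1},
], force=40)

```text
clock: 3.15
tcp_pos: [0.572, -0.2637, 0.0454]
orientation: [0.001, 0.785, 0.62, 0.0]
wrist_force: [-0.6, -0.2, 6.1]
finger_gap: 0.0112
```

>>> arm_command([
  {"x": 0, "y": 6, "z": 0, "rx": 0, "ry": 0, "rz": 0, "hand": 1},
  {"x": 0, "y": 13, "z": 0, "rx": 0, "ry": 0, "rz": 0, "hand": 1},
  {"x": 0, "y": 21, "z": 0, "rx": 0, "ry": 0, "rz": 0, "hand": 1},
  {"x": 0, "y": 28, "z": 0, "rx": 0, "ry": 0, "rz": 0, "hand": 1},
  {"x": 0, "y": 28, "z": 0, "rx": 0, "ry": 0, "rz": 0, "hand": 1},
  {"x": 0, "y": 28, "z": 0, "rx": 0, "ry": 0, "rz": 0, "hand": 1},
])

```text
clock: 3.9
tcp_pos: [0.5993, -0.2703, 0.0454]
orientation: [0.001, 0.785, 0.62, 0.0]
wrist_force: [0.2, 0.3, 6.7]
finger_gap: 0.0111
```

Moved 28 mm with no hard stop. I'll release, rise, and go back over the carrier grip to look.

>>> arm_command([
  {"x": 0, "y": 28, "z": 0, "rx": 0, "ry": 0, "rz": 0, "hand": -1},
  {"x": 0, "y": 28, "z": 0, "rx": 0, "ry": 0, "rz": 0, "hand": -1},
  {"x": 0, "y": 28, "z": 0, "rx": 0, "ry": 0, "rz": 0, "hand": -1},
  {"x": 0, "y": 28, "z": 0, "rx": 0, "ry": 0, "rz": 0, "hand": -1},
  {"x": 0, "y": 28, "z": -50, "rx": 0, "ry": 0, "rz": 0, "hand": -1},
  {"x": 0, "y": 28, "z": -100, "rx": 0, "ry": 0, "rz": 0, "hand": -1},
  {"x": 0, "y": 28, "z": -155, "rx": 0, "ry": 0, "rz": 0, "hand": -1},
  {"x": 0, "y": 28, "z": -155, "rx": 0, "ry": 0, "rz": 0, "hand": -1},
  {"x": 0, "y": 28, "z": -155, "rx": 0, "ry": 0, "rz": 0, "hand": -1},
])

```text
clock: 5.03
tcp_pos: [0.6258, -0.2761, 0.1992]
orientation: [0.001, 0.785, 0.62, 0.0]
wrist_force: [-0.3, 0.4, -0.7]
finger_gap: 0.0858
```

```bash
python3 - <<'E'
from h import *
p=cam('wrist');save(p,'w3.png');s=get_state();print(s['clock'],s['tcp_pos'],s['wrist_force'],s['finger_gap'])
t=cam('top')
for q,nn in((p,'wrist'),(t,'top')):
  C=cloud(q);z=C[...,2];fx=np.ones((480,640),bool) if nn=='wrist' else box(330,425,175,300)
  for zz,n in((.077,'jaw'),(.062,'car')):
    try: prect(q,fx&(abs(z-zz)<.005),zz,nn+n)
    except Exception as e: print(n,e)
go([.478,-.2425,.023],-13.2)
E
```

```text
5.075 [ 0.62515034 -0.27578475  0.19789561] [ 0.17553717 -0.12552381 -0.42757878] 0.08555092892631308
wristjaw 1333 c [ 603. -270.] size [59.  13.9] ang 76.4 hull mean [ 603.  -269.7]
wristcar 1279 c [ 481.9 -244.2] size [59.4 14.8] ang 77.2 hull mean [ 481.9 -243.8]
jaw attempt to get argmax of an empty sequence
car attempt to get argmax of an empty sequence
clock 5.12 flip 0 shift mm [  -1.9 -150.1  174.6] rot deg [-0.13 -0.04 -0.18]
```

View pics/w3.png

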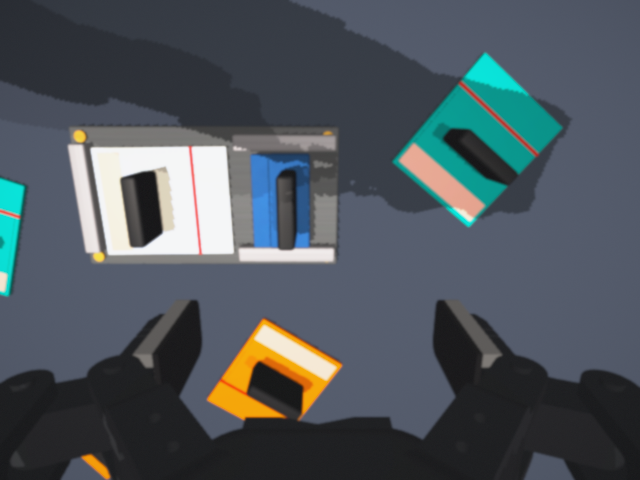

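>>> arm_command([
  {"x": -1, "y": -50, "z": 0, "rx": 0, "ry": 0, "rz": 0, "hand": -0.2},
  {"x": -2, "y": -100, "z": 0, "rx": 0, "ry": 0, "rz": 0, "hand": -0.2},
  {"x": -2, "y": -149, "z": 0, "rx": 0, "ry": 0, "rz": 0, "hand": -0.2},
  {"x": -2, "y": -149, "z": 40, "rx": 0, "ry": 0, "rz": 0, "hand": -0.2},
  {"x": -2, "y": -149, "z": 80, "rx": 0, "ry": 0, "rz": 0, "hand": -0.2},
  {"x": -2, "y": -149, "z": 100, "rx": 0, "ry": 0, "rz": 0, "hand": -0.2},
  {"x": -2, "y": -149, "z": 100, "rx": 0, "ry": 0, "rz": 0, "hand": -0.2},
  {"x": -2, "y": -149, "z": 100, "rx": 0, "ry": 0, "rz": 0, "hand": -0.2},
])

```text
clock: 6.12
tcp_pos: [0.48, -0.2435, 0.099]
orientation: [-0.0, 0.785, 0.62, -0.0]
wrist_force: [0.1, -0.2, 0.9]
finger_gap: 0.0515
```

```bash
python3 - <<'E'
from h import *
p=cam('wrist');save(p,'w4.png');s=get_state();print(s['clock'],s['tcp_pos'],s['wrist_force'],s['finger_gap'])
q=cam('side');save(q,'s4.png')
go([.479,-.2425,.023],-13.2)
E
```

```text
6.175 [ 0.48043156 -0.2438405   0.09956452] [-0.35958157  0.79168905  0.38790541] 0.05126993072497116
clock 6.22 flip 0 shift mm [ 1.1 -2.1 76.8] rot deg [ 0.09  0.04 -0.18]
```

View pics/w4.png

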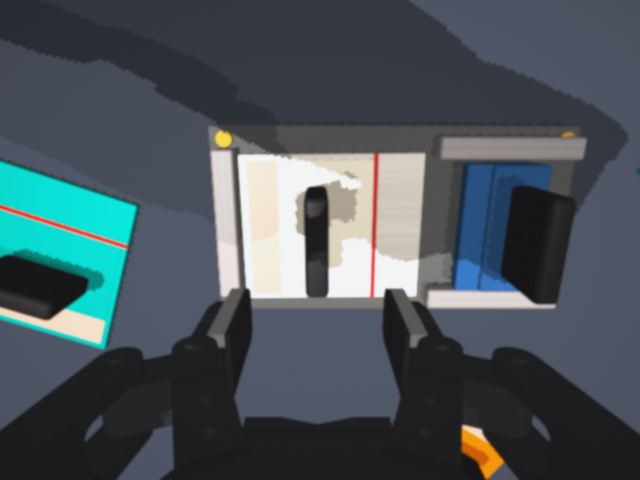

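>>> arm_command([
  {"x": 1, "y": -1, "z": 40, "rx": 0, "ry": 0, "rz": 0, "hand": -0.2},
  {"x": 1, "y": -1, "z": 65, "rx": 0, "ry": 0, "rz": 0, "hand": -0.2},
  {"x": 1, "y": -1, "z": 76, "rx": 0, "ry": 0, "rz": 0, "hand": -0.2},
  {"x": 1, "y": -1, "z": 76, "rx": 0, "ry": 0, "rz": 0, "hand": -0.2},
  {"x": 1, "y": -1, "z": 76, "rx": 0, "ry": 0, "rz": 0, "hand": 1},
  {"x": 1, "y": -1, "z": 76, "rx": 0, "ry": 0, "rz": 0, "hand": 1},
  {"x": 1, "y": -1, "z": 76, "rx": 0, "ry": 0, "rz": 0, "hand": 1},
  {"x": 1, "y": -1, "z": 76, "rx": 0, "ry": 0, "rz": 0, "hand": 1},
], force=90)

```text
clock: 7.22
tcp_pos: [0.4801, -0.243, 0.0244]
orientation: [0.001, 0.785, 0.62, 0.0]
wrist_force: [-1.1, 0.2, 5.9]
finger_gap: 0.011
```

>>> arm_command([
  {"x": 0, "y": 0, "z": -10, "rx": 0, "ry": 0, "rz": 0, "hand": 1},
  {"x": 0, "y": 0, "z": -35, "rx": 0, "ry": 0, "rz": 0, "hand": 1},
  {"x": 0, "y": 0, "z": -70, "rx": 0, "ry": 0, "rz": 0, "hand": 1},
  {"x": 0, "y": 0, "z": -110, "rx": 0, "ry": 0, "rz": 0, "hand": 1},
  {"x": 0, "y": 0, "z": -150, "rx": 0, "ry": 0, "rz": 0, "hand": 1},
  {"x": 0, "y": 0, "z": -180, "rx": 0, "ry": 0, "rz": 0, "hand": 1},
  {"x": 0, "y": 0, "z": -180, "rx": 0, "ry": 0, "rz": 0, "hand": 1},
  {"x": 0, "y": 0, "z": -180, "rx": 0, "ry": 0, "rz": 0, "hand": 1},
])

```text
clock: 8.22
tcp_pos: [0.4786, -0.2419, 0.2018]
orientation: [-0.001, 0.785, 0.62, -0.0]
wrist_force: [0.4, 0.5, -2.9]
finger_gap: 0.0107
```

```bash
python3 - <<'E'
from h import *
p=cam('wrist');save(p,'w5.png');s=get_state();print(s['clock'],s['tcp_pos'],s['wrist_force'],s['ft_torque'],s['finger_gap'])
C=cloud(p);T=Rq(s['orientation']);L=T.inv().apply((C-s['tcp_pos']).reshape(-1,3)).reshape(480,640,3)*1000
np.save('L5.npy',L)
hsv=cv2.cvtColor(p['image'],cv2.COLOR_RGB2HSV)
m=(L[...,2]>-40)&(L[...,2]<40)&(p['z_map']>0)&(abs(L[...,1])<80)&(abs(L[...,0])<60)
print(m.sum());wh=m&(hsv[...,2]>110)
P=L[wh];A=np.c_[P[:,:2],np.ones(len(P))];k=np.linalg.lstsq(A,P[:,2],rcond=None)[0];r=P[:,2]-A@k
g=abs(r)<3;k=np.linalg.lstsq(A[g],P[g,2],rcond=None)[0];print('plane in tool frame slopes',k.round(4),g.mean())
rd=wh&((hsv[...,0]<8)|(hsv[...,0]>172))&(hsv[...,1]>120);Q=L[rd];print(rd.sum(),np.median(Q,0) if len(Q) else 0)
if len(Q): print(np.polyfit(Q[:,0],Q[:,1],1),np.ptp(Q[:,0]),Q[:,0].min(),Q[:,0].max())
E
```

```text
8.275 [ 0.47831715 -0.24168616  0.20126519] [ 0.5359814  -0.17082035 -3.36750762] [ 0.05223233 -0.03012468  0.01305622] 0.010535230234271465
40230
plane in tool frame slopes [5.0000e-04 4.8000e-03 7.4671e+00] 0.9932783730215724
925 [ 8.36326989 39.4947275   7.18530898]
[-4.69043300e-03  3.95131354e+01] 92.65875404360386 -44.387979924980975 48.270774118622896
```

View pics/w5.png

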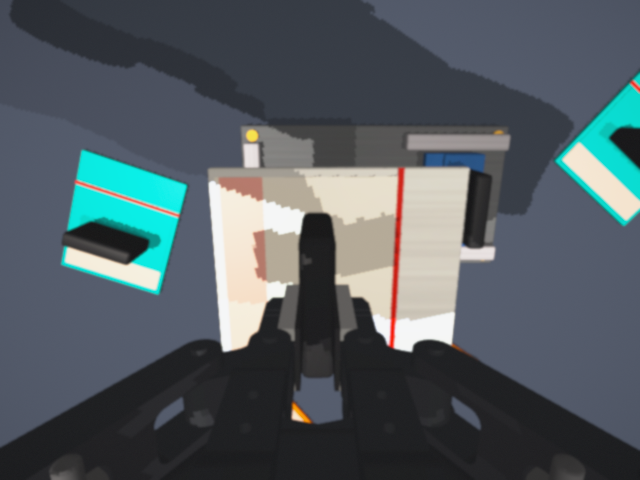

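```bash
python3 - <<'E'
from h import *
L=np.load('L5.npy')
m=(abs(L[...,2]-7.4)<2.5)&(abs(L[...,1])<80)
x=L[...,0][m];print('carrier x pct',np.percentile(x,[0.5,99,99.5,99.9]).round(1))
y=L[...,1][m];print('carrier y pct',np.percentile(y,[.2,.5,99.5,99.8]).round(1))
for c in (240,280,330,380,430): 
    r=np.where(m[:,c])[0]; print(c,r.min(),L[r.min(),c].round(1))
# refine press with a top picture
t=cam('top');save(t,'t5.png')
C=cloud(t);z=C[...,2];hsv=cv2.cvtColor(t['image'],cv2.COLOR_RGB2HSV);pr=box(100,205,190,310)
prect(t,pr&(hsv[...,0]>22)&(hsv[...,0]<35)&(hsv[...,1]>120),.073,'flap')
prect(t,pr&(hsv[...,1]<60)&(hsv[...,2]>200)&(abs(z-.06)<.006),.060,'platen')
th=-1.8; c=np.radians(th);ux=np.array([np.cos(c),np.sin(c)])
# over press: carrier grip at press x=-75, height
org=np.array([.4865,.2453]);pos=org+ux*(-.075)
go([pos[0],pos[1],.24],th)
E
```

```text
carrier x pct [-43.1  47.7  48.1  48.4]
carrier y pct [-48.8 -48.5  70.   70.3]
240 168 [ 48.2 -33.9   7.6]
280 168 [ 48.2 -15.6   7.1]
330 168 [48.   7.1  8.8]
380 168 [48.1 30.   8.5]
430 167 [48.5 52.9  8.8]
flap 1236 c [542.1 245.7] size [112.   51.2] ang 87.5 hull mean [542.2 245.3]
platen 2809 c [480.2 247.1] size [121.1 139. ] ang 88.3 hull mean [471.8 240.2]
clock 8.32 flip 0 shift mm [ 460.6 -178.3  -37.8] rot deg [ -0.16  -0.08 -11.59]
```

>>> arm_command([
  {"x": 25, "y": -10, "z": -20, "rx": 0, "ry": 0, "rz": -1, "hand": 1},
  {"x": 75, "y": -29, "z": -38, "rx": 0, "ry": 0, "rz": -2, "hand": 1},
  {"x": 130, "y": -50, "z": -38, "rx": 0, "ry": 0, "rz": -3, "hand": 1},
  {"x": 185, "y": -72, "z": -38, "rx": 0, "ry": 0, "rz": -5, "hand": 1},
  {"x": 240, "y": -93, "z": -38, "rx": 0, "ry": 0, "rz": -6, "hand": 1},
  {"x": 295, "y": -114, "z": -38, "rx": 0, "ry": 0, "rz": -8, "hand": 1},
  {"x": 350, "y": -135, "z": -38, "rx": 0, "ry": 0, "rz": -9, "hand": 1},
  {"x": 405, "y": -157, "z": -38, "rx": 0, "ry": 0, "rz": -10.5, "hand": 1},
  {"x": 445, "y": -172, "z": -38, "rx": 0, "ry": 0, "rz": -11.5, "hand": 1},
  {"x": 460, "y": -178, "z": -38, "rx": 0, "ry": 0, "rz": -11.5, "hand": 1},
])

```text
clock: 9.57
tcp_pos: [0.4112, 0.2482, 0.2394]
orientation: [-0.001, 0.718, 0.697, -0.001]
wrist_force: [-0.2, -1.1, -2.4]
finger_gap: 0.0109
```

```bash
python3 - <<'E'
from h import *
s=get_state();print(s['clock'],s['tcp_pos'],s['wrist_force'],s['finger_gap'])
p=cam('wrist');save(p,'w6.png');np.savez('w6.npz',**{k:p[k] for k in('image','z_map','intrinsics','rvec','tvec')})
s=get_state();print(s['clock'],s['tcp_pos'],s['wrist_force'],s['finger_gap'])
C=cloud(p);z=C[...,2];hsv=cv2.cvtColor(p['image'],cv2.COLOR_RGB2HSV)
prect(p,(hsv[...,0]>22)&(hsv[...,0]<35)&(hsv[...,1]>120)&(abs(z-.073)<.01),.073,'flap')
E
```

```text
9.575 [0.41118034 0.24819998 0.23941745] [-0.19639992 -1.13594464 -2.4384871 ] 0.010883797654821453
9.625 [0.4112602  0.24882339 0.23952813] [ 0.49495509  1.01796532 -1.61476488] 0.010269372047093231
flap 4667 c [543.1 245. ] size [111.9  52.1] ang 88.6 hull mean [550.  252.8]
```

View pics/w6.png

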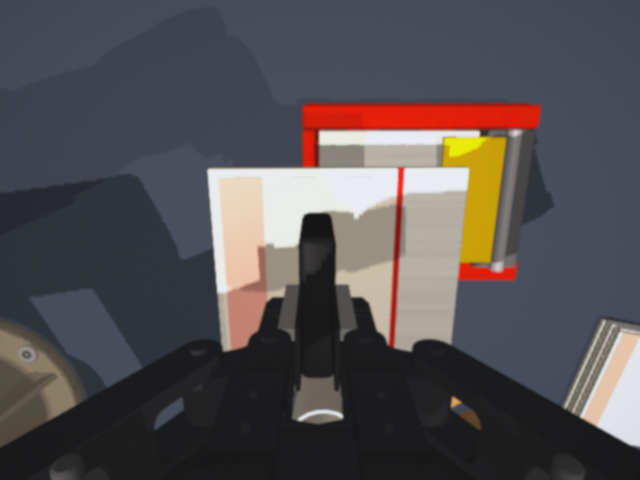

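```bash
python3 - <<'E'
from h import *
go([.4346,.2495,.085],-1.6)
E
```

```text
clock 9.62 flip 0 shift mm [  1.4  23.7 154.5] rot deg [-0.14 -0.   -0.12]
```

>>> arm_command([
  {"x": 1, "y": 10, "z": 40, "rx": 0, "ry": 0, "rz": 0, "hand": 1},
  {"x": 1, "y": 20, "z": 80, "rx": 0, "ry": 0, "rz": 0, "hand": 1},
  {"x": 1, "y": 23, "z": 120, "rx": 0, "ry": 0, "rz": 0, "hand": 1},
  {"x": 1, "y": 23, "z": 145, "rx": 0, "ry": 0, "rz": 0, "hand": 1},
  {"x": 1, "y": 23, "z": 155, "rx": 0, "ry": 0, "rz": 0, "hand": 1},
  {"x": 1, "y": 23, "z": 155, "rx": 0, "ry": 0, "rz": 0, "hand": 1},
  {"x": 1, "y": 23, "z": 155, "rx": 0, "ry": 0, "rz": 0, "hand": 1},
])

```text
clock: 10.5
tcp_pos: [0.4366, 0.2467, 0.087]
orientation: [0.0, 0.719, 0.695, 0.001]
wrist_force: [1.0, 0.0, -1.4]
finger_gap: 0.0104
```

```bash
cat > look.py <<'E'
from h import *
import sys
p=cam('wrist');save(p,sys.argv[1]+'w.png')
s=get_state();print(s['clock'],s['tcp_pos'],s['wrist_force'],s['finger_gap'])
q=cam('side');save(q,sys.argv[1]+'s.png');t=cam('top');save(t,sys.argv[1]+'t.png')
a=cv2.resize(q['image'][260:410,140:300],(640,600),interpolation=2);b=cv2.resize(t['image'][190:310,100:205],None,fx=3,fy=3,interpolation=2)
cv2.imwrite('pics/'+sys.argv[1]+'sc.png',a[:,:,::-1])
C=cloud(p);T=Rq(s['orientation']);L=T.inv().apply((C-s['tcp_pos']).reshape(-1,3)).reshape(480,640,3)*1000
hsv=cv2.cvtColor(p['image'],cv2.COLOR_RGB2HSV)
m=(abs(L[...,2]-7.4)<2.5)&(L[...,1]<75)&(L[...,1]>-55)&(L[...,0]>-55)&(L[...,0]<56)
yel=(hsv[...,0]>22)&(hsv[...,0]<35)&(hsv[...,1]>120)&(abs(C[...,2]-.073)<.012)
def P(name,mm):
    X=L[mm]; print(name,mm.sum(),'x',np.percentile(X[:,0],[1,99]).round(1),'y',np.percentile(X[:,1],[1,99]).round(1),'zworld',np.median(C[mm][:,2]).round(4))
P('carrier',m&~yel);P('flap',yel)
# edge lines in tool frame: flap far(+x) edge & near edge
def edge(mm,axis,name,hi):
    X=L[mm];o=1-axis;b=np.round(X[:,o]/2);e=[]
    for k in np.unique(b):
        s=X[b==k]; 
        if len(s)>8: e.append((s[:,o].mean(),np.percentile(s[:,axis],97 if hi else 3)))
    e=np.array(e)[3:-3]; k=np.polyfit(e[:,0],e[:,1],1);print(name,'slope deg',np.degrees(k[0]).round(2),'mid',np.median(e[:,1]).round(1))
edge(m&~yel,0,'carrier +x edge',1);edge(yel,0,'flap +x edge',1);edge(yel,1,'flap near edge',0)
rd=m&((hsv[...,0]<8)|(hsv[...,0]>172))&(hsv[...,1]>120)&(abs(L[...,1]-40)<8);Q=L[rd]
if len(Q)>30: print('red y',np.median(Q[:,1]).round(1),'slope',np.degrees(np.polyfit(Q[:,0],Q[:,1],1)[0]).round(2))
E
python3 look.py a
```

```text
10.55 [0.43662076 0.24681777 0.08712054] [-0.12716627  0.75135979 -1.96274632] 0.01077745857672862
carrier 34270 x [-41.3  47.6] y [-48.9  68.5] zworld 0.079
flap 21588 x [-52.9  55.5] y [ 81.2 132.5] zworld 0.0721
carrier +x edge slope deg -0.17 mid 46.2
flap +x edge slope deg 0.37 mid 53.4
flap near edge slope deg -0.37 mid 82.2
red y 38.6 slope -0.24
```

View pics/aw.png

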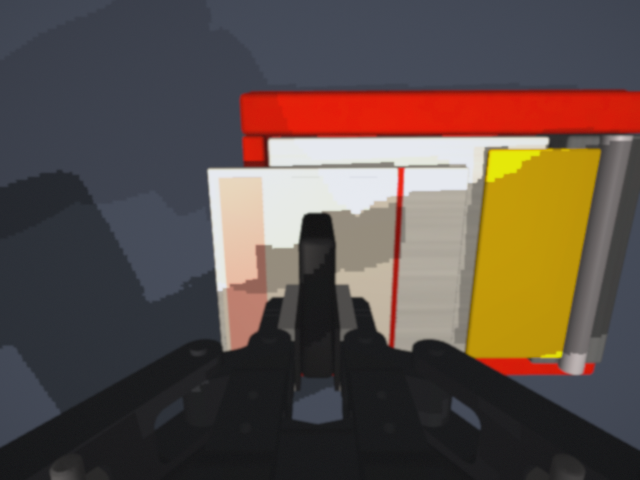

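View pics/asc.png

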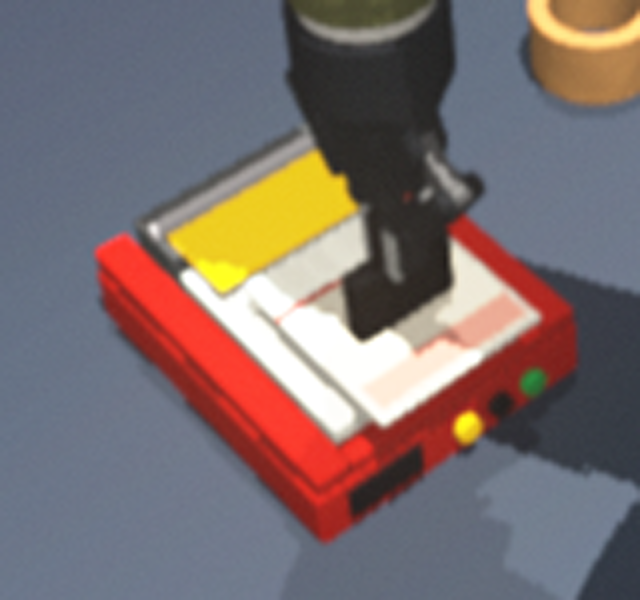

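>>> arm_command([
  {"x": 3, "y": 0, "z": 5, "rx": 0, "ry": 0, "rz": 0, "hand": 1},
  {"x": 3, "y": 0, "z": 10, "rx": 0, "ry": 0, "rz": 0, "hand": 1},
  {"x": 3, "y": 0, "z": 13, "rx": 0, "ry": 0, "rz": 0, "hand": 1},
  {"x": 3, "y": 0, "z": 15, "rx": 0, "ry": 0, "rz": 0, "hand": 1},
  {"x": 3, "y": 0, "z": 15, "rx": 0, "ry": 0, "rz": 0, "hand": 1},
  {"x": 3, "y": 0, "z": 15, "rx": 0, "ry": 0, "rz": 0, "hand": 1},
])

```text
clock: 11.4
tcp_pos: [0.4353, 0.2496, 0.0711]
orientation: [-0.0, 0.719, 0.695, -0.0]
wrist_force: [-3.6, -0.5, 3.6]
finger_gap: 0.0107
```

```bash
python3 look.py b
```

```text
11.45 [0.43527238 0.24959247 0.0710545 ] [-3.53707227  0.62170791  3.77870711] 0.010204324507629623
carrier 34479 x [-41.1  47.7] y [-48.7  68.7] zworld 0.0631
flap 24764 x [-55.7  52.6] y [ 82.6 134. ] zworld 0.072
carrier +x edge slope deg -0.13 mid 46.4
flap +x edge slope deg 0.44 mid 50.9
flap near edge slope deg -1.95 mid 83.5
red y 38.8 slope -0.27
```

View pics/bsc.png

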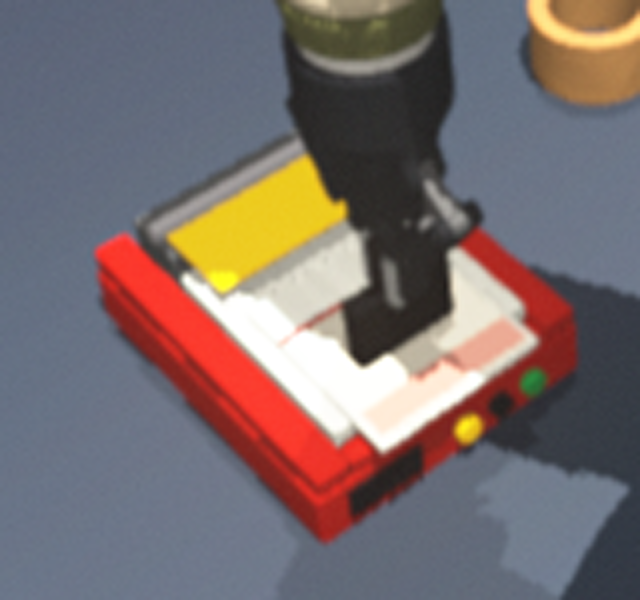

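View pics/bw.png

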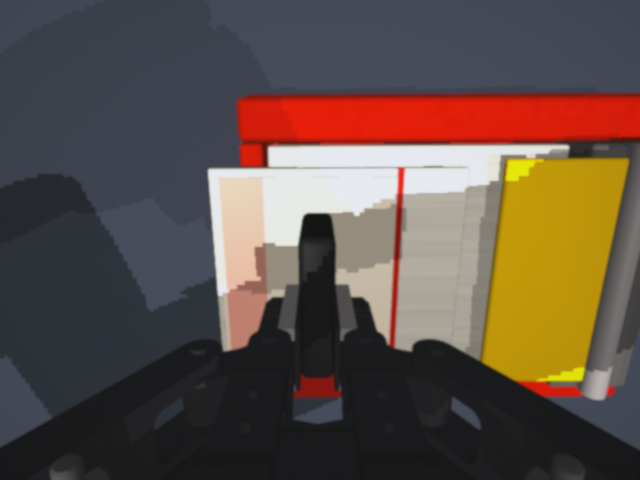

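>>> arm_command([
  {"x": 0, "y": 5, "z": 0, "rx": 0, "ry": 0, "rz": 0, "hand": 1},
  {"x": 0, "y": 10, "z": 0, "rx": 0, "ry": 0, "rz": 0, "hand": 1},
  {"x": 0, "y": 15, "z": 0, "rx": 0, "ry": 0, "rz": 0, "hand": 1},
  {"x": 0, "y": 20, "z": 0, "rx": 0, "ry": 0, "rz": 0, "hand": 1},
  {"x": 0, "y": 22, "z": 0, "rx": 0, "ry": 0, "rz": 0, "hand": 1},
  {"x": 0, "y": 22, "z": 0, "rx": 0, "ry": 0, "rz": 0, "hand": 1},
])

```text
clock: 12.3
tcp_pos: [0.4583, 0.2489, 0.0709]
orientation: [0.0, 0.719, 0.695, 0.0]
wrist_force: [-1.9, 0.7, 4.1]
finger_gap: 0.0112
```

```bash
python3 look.py c
```

```text
12.35 [0.45827652 0.24888519 0.07100156] [-1.6846861  -0.4158725   4.27697485] 0.010836933581375366
carrier 31515 x [-41.5  47.7] y [-48.8  60.6] zworld 0.0629
flap 23193 x [-53.1  52.6] y [ 59.8 111. ] zworld 0.0721
carrier +x edge slope deg -0.07 mid 46.4
flap +x edge slope deg 0.13 mid 51.0
flap near edge slope deg -9.34 mid 60.8
red y 38.8 slope -0.25
```

View pics/csc.png

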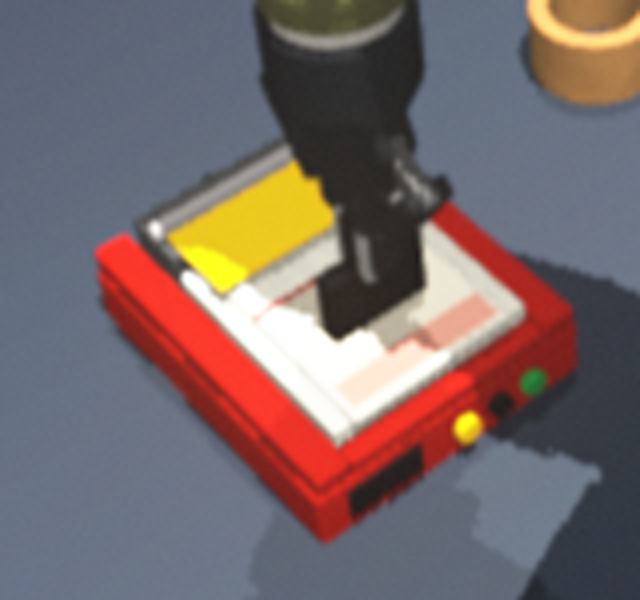

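View pics/cw.png

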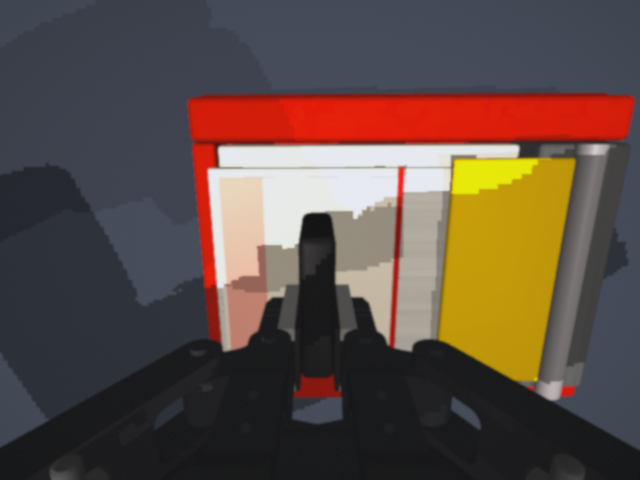

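>>> arm_command([
  {"x": 0, "y": 5, "z": 0, "rx": 0, "ry": 0, "rz": 0, "hand": 1},
  {"x": 0, "y": 10, "z": 0, "rx": 0, "ry": 0, "rz": 0, "hand": 1},
  {"x": 0, "y": 15, "z": 0, "rx": 0, "ry": 0, "rz": 0, "hand": 1},
  {"x": 0, "y": 20, "z": 0, "rx": 0, "ry": 0, "rz": 0, "hand": 1},
  {"x": 0, "y": 21, "z": 0, "rx": 0, "ry": 0, "rz": 0, "hand": 1},
  {"x": 0, "y": 21, "z": 0, "rx": 0, "ry": 0, "rz": 0, "hand": 1},
])

```text
clock: 13.2
tcp_pos: [0.4791, 0.2482, 0.0709]
orientation: [0.0, 0.719, 0.695, 0.0]
wrist_force: [-1.9, 0.2, 3.5]
finger_gap: 0.0105
```

```bash
python3 look.py d
```

```text
13.25 [0.47907554 0.24819643 0.07093909] [-2.52128527  0.44537712  4.46146814] 0.010599359031160886
carrier 23724 x [-40.5  47.7] y [-49.   39.2] zworld 0.063
flap 21634 x [-43.3  52.7] y [39.3 90.2] zworld 0.0721
carrier +x edge slope deg 0.42 mid 46.5
flap +x edge slope deg 0.56 mid 51.2
flap near edge slope deg -5.66 mid 40.3
red y 38.5 slope -0.19
```

View pics/dw.png

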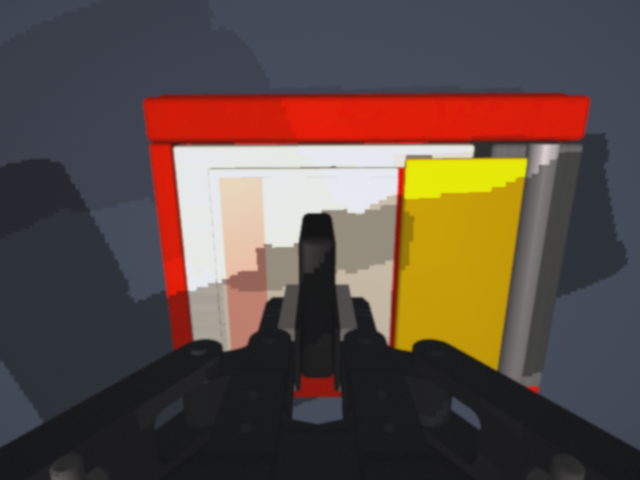

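>>> arm_command([
  {"x": 0, "y": 0, "z": 2, "rx": 0, "ry": 0, "rz": 0, "hand": 1},
  {"x": 0, "y": 0, "z": 4, "rx": 0, "ry": 0, "rz": 0, "hand": 1},
  {"x": 0, "y": 0, "z": 5.5, "rx": 0, "ry": 0, "rz": 0, "hand": 1},
  {"x": 0, "y": 0, "z": 5.5, "rx": 0, "ry": 0, "rz": 0, "hand": 1},
  {"x": 0, "y": 0, "z": 5.5, "rx": 0, "ry": 0, "rz": 0, "hand": 1},
])

```text
clock: 13.98
tcp_pos: [0.4791, 0.2482, 0.0665]
orientation: [0.001, 0.719, 0.695, 0.001]
wrist_force: [-4.0, -1.4, 11.4]
finger_gap: 0.0109
```

```bash
python3 look.py e
```

```text
14.025 [0.47916067 0.24821481 0.06644981] [-4.81607669 -0.40954166 11.01661178] 0.01078038381982117
carrier 24136 x [-40.6  47.7] y [-49.1  40.2] zworld 0.0586
flap 22254 x [-41.7  52.7] y [39.1 90.1] zworld 0.0721
carrier +x edge slope deg 0.4 mid 46.5
flap +x edge slope deg 0.53 mid 51.1
flap near edge slope deg -5.99 mid 40.1
red y 38.8 slope -0.24
```

View pics/ew.png

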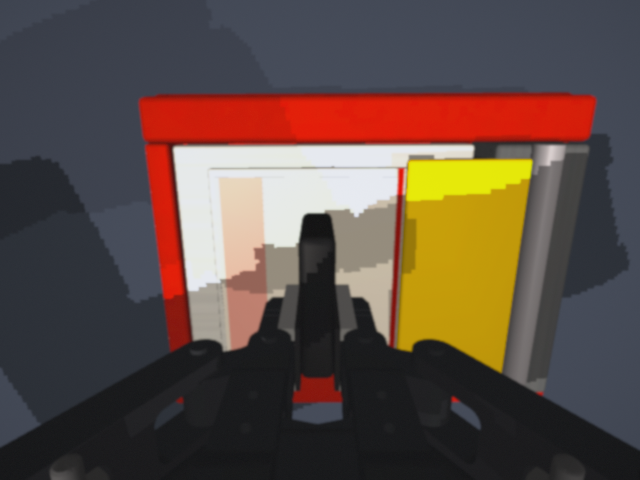

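View pics/esc.png

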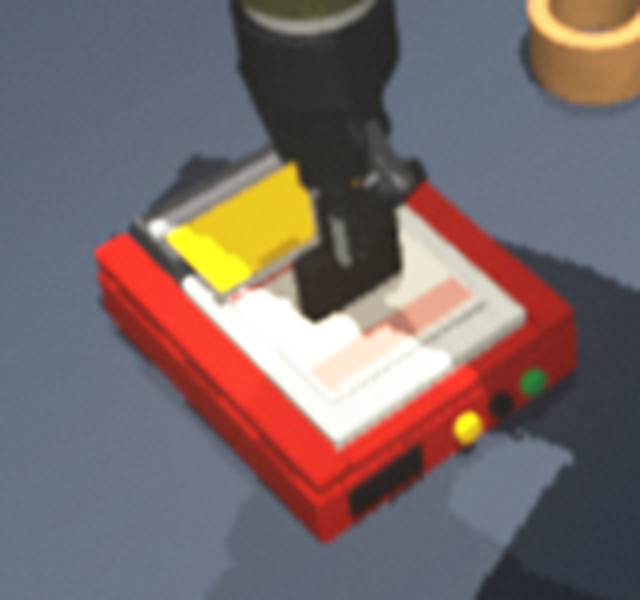

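```bash
python3 - <<'E'
from h import *
p=cam('wrist');s=get_state();C=cloud(p);T=Rq(s['orientation']);L=T.inv().apply((C-s['tcp_pos']).reshape(-1,3)).reshape(480,640,3)*1000
hsv=cv2.cvtColor(p['image'],cv2.COLOR_RGB2HSV);ns=hsv[...,1]<110
def fit(n,m):
    P=C[m]*1000;A=np.c_[P[:,:2]-[480,247],np.ones(len(P))];g=np.ones(len(P),bool)
    for _ in range(4):
        k=np.linalg.lstsq(A[g],P[g,2],rcond=None)[0];g=abs(P[:,2]-A@k)<1.5
    print(n,g.sum(),'slope deg',np.degrees(k[:2]).round(2),'z',k[2].round(2))
x,y=L[...,0],L[...,1]
fit('carrier',(x>5)&(x<45)&(y>-46)&(y<-15)|(x>34)&(x<45)&(y>-46)&(y<36))
fit('platen',(x>50)&(x<56)&(y>-60)&(y<30)&(abs(C[...,2]-.054)<.006)|(y<-53)&(y>-62)&(x>-20)&(x<56)&(abs(C[...,2]-.054)<.006))
fit('flap',(y>45)&(y<85)&(x>-30)&(x<48)&(abs(C[...,2]-.072)<.006))
fit('rim',(x>66)&(abs(C[...,2]-.052)<.006)&(x<75))
print(np.degrees(T.as_rotvec()), T.as_matrix()[:,2].round(4),s['wrist_force'],s['ft_torque'])
E
```

```text
carrier 964 slope deg [   6.91 -197.17] z 195.71
platen 5055 slope deg [-0.   -0.01] z 53.22
flap 14386 slope deg [-0.04 -0.01] z 72.12
rim 9218 slope deg [-0.02  0.02] z 51.05
[1.29311046e+02 1.25118739e+02 1.13180310e-01] [ 0.0017  0.     -1.    ] [-4.17394037 -0.59305861  9.80968073] [-0.28257257  0.74254166 -0.00528524]
```

```bash
python3 - <<'E'
from h import *
p=cam('wrist');s=get_state();C=cloud(p);T=Rq(s['orientation']);L=T.inv().apply((C-s['tcp_pos']).reshape(-1,3)).reshape(480,640,3)*1000
x,y=L[...,0],L[...,1];zz=C[...,2]*1000
for a,b in((-46,-40),(-35,-28),(-26,-18),(12,20),(24,32),(32,36)):
    m=(x>36)&(x<45)&(y>a)&(y<b)&(abs(zz-58)<5);print(a,b,m.sum(),np.median(zz[m]).round(2))
print(s['clock'],s['tcp_pos'],s['wrist_force'])
E
```

```text
-46 -40 255 58.71
-35 -28 288 58.69
-26 -18 336 58.58
12 20 334 58.47
24 32 338 58.47
32 36 169 58.51
14.225 [0.47913459 0.24822062 0.0664671 ] [-3.21835032 -0.23007827 10.27794214]
```

>>> arm_command([
  {"x": 0, "y": 0, "z": 0.6, "rx": -0.3, "ry": 0, "rz": 0, "hand": 1},
  {"x": 0, "y": 0, "z": 0.6, "rx": -0.3, "ry": 0, "rz": 0, "hand": 1},
  {"x": 0, "y": 0, "z": 0.6, "rx": -0.3, "ry": 0, "rz": 0, "hand": 1},
  {"x": 0, "y": 0, "z": 0.6, "rx": -0.3, "ry": 0, "rz": 0, "hand": 1},
])

```text
clock: 14.72
tcp_pos: [0.4793, 0.2482, 0.066]
orientation: [0.003, 0.719, 0.695, 0.003]
wrist_force: [-3.1, -1.9, 11.1]
finger_gap: 0.0111
```

```bash
python3 look.py f; python3 - <<'E'
from h import *
p=cam('wrist');s=get_state();C=cloud(p);T=Rq(s['orientation']);L=T.inv().apply((C-s['tcp_pos']).reshape(-1,3)).reshape(480,640,3)*1000
x,y=L[...,0],L[...,1];zz=C[...,2]*1000
for a,b in((-46,-40),(-26,-18),(12,20),(32,36)):
    m=(x>36)&(x<45)&(y>a)&(y<b)&(abs(zz-58)<5);print(a,b,m.sum(),np.median(zz[m]).round(2))
for n,m in(('platen',(x>50)&(x<56)&(y>-60)&(y<30)&(abs(zz-54)<6)),('rim',(x>66)&(x<75)&(abs(zz-52)<6)),('flap',(y>45)&(y<85)&(x>-30)&(x<48)&(abs(zz-72)<6))): print(n,np.median(zz[m]).round(2))
E
```

```text
14.775 [0.47930646 0.24821588 0.06599199] [-2.60967491 -1.87246096 11.11139766] 0.01069497259916285
carrier 24157 x [-40.4  47.7] y [-49.3  40.1] zworld 0.0581
flap 22206 x [-41.6  52.7] y [38.9 89.9] zworld 0.0721
carrier +x edge slope deg 0.48 mid 46.6
flap +x edge slope deg 0.59 mid 51.3
flap near edge slope deg -6.08 mid 40.0
red y 38.5 slope -0.24
-46 -40 258 58.21
-26 -18 342 58.09
12 20 335 58.14
32 36 167 58.15
platen 52.77
rim 51.09
flap 72.08
```

View pics/ft.png

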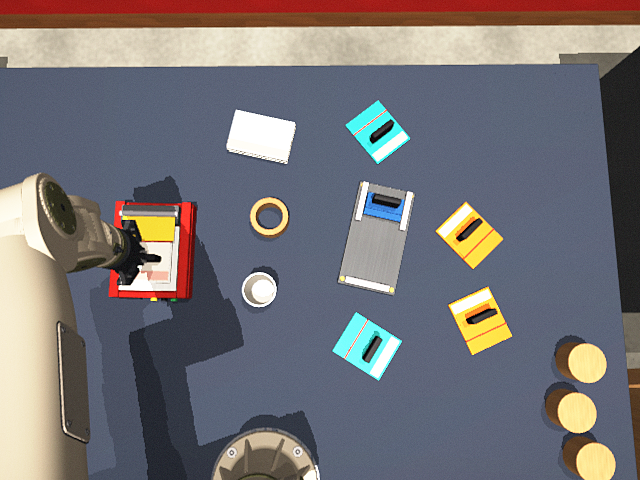

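The platen is about 6.3 mm down, the flap is level, the carrier is flat, and the cup, roll and stack have not moved. Handing in.

```bash
python3 -c "
from h import *
print(hand_in())"
```

```text
the job is handed in; nothing more can be done
None
```

The job is handed in at about 15 s of the 51 s allowed. I slid the blue jaw open by about 29 mm and lifted the white/pink carrier out by its black grip. I then set it on the press platen just short of the flap, slid it under to the red line, and pressed down while still gripping.

**Last checks:**
- **Red line:** within about 1 mm of the flap edge.
- **Centring:** off by less than 1 mm from the visible edges, against camera calibration good to about 2 mm.
- **Squareness:** the flap and carrier side edges agree to about 0.1°. The flap near-edge fit read about -6°; I set it aside because the gripper hides part of that edge, and the picture shows it square.
- **Platen:** about 6.3 mm down of its 8 mm travel, with about 11 N at the wrist plus roughly 2 N of carrier weight.
- **Carrier:** flat to about 0.1 mm along its length after a 0.3° pitch correction.
- **Flap:** height unchanged at 72.1 mm measured, so it stayed down.
- **Bystanders and look-alikes:** all at their original pixels in the top view.

**One slip:** in the call that released the jaw I repeated the 28 mm shift by mistake, so the gripper moved about 28 mm farther than planned while opening. The next picture showed the jaw properly open and nothing disturbed.

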